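Pin the disc stack into line

TASK

Take the tapered pin with the red grip out of its wooden block and drive it down through the brass disc, the copper disc and the hole in the steel stand below them, so that its taper pulls all the holes into line and its collar sits fully home, flat on the brass disc; then let go. Do it gently: let the pin find its way by feel, never force it (keep every push on it, down or sideways, under about 15 N), and move the discs only with the pin, not with the fingers. Leave the cones and the hammer alone.

Things in the scene. Friction and masses are not known exactly. Their poses are not given: they have to be found in the camera images.
- stand: Fixed steel stand, 160 x 150 mm base 10 mm thick. Origin: centre of its underside, on the table; z up, x along the 160 mm side. It carries a round steel top plate, 130 mm across, 16 mm thick, upper face 80 mm above the origin; the two discs lie on it (top of the stack 94 mm above the origin).
- stand_mid (a point): Point on the stand's axis, 80 mm above its origin, level with the top plate's upper face. The plate (with a through hole 21.5 mm wide in its centre, open below down to the stand's base) is an eccentric, locked 5 to 7 mm off this axis in an unknown direction. Its place is not measured and the discs mostly hide it; it cannot be pushed along.
- copper_disc: Loose copper disc, 110 mm across, 8 mm thick, 0.66 kg, lying on the stand's top plate; hole 21.4 mm wide in its centre. Origin: centre of its underside, on the hole's axis. Starts up to 3.5 mm off the stand's axis along each of the stand's x and y. Slides when pushed sideways with some 2 to 6 N, more if pressed down.
- brass_disc: Loose brass disc, 84 mm across, 6 mm thick, 0.27 kg, lying on the copper disc; hole 21.4 mm wide in its centre. Origin: centre of its underside, on the hole's axis. Starts up to 3.5 mm off the stand's axis along each of the stand's x and y. Slides when pushed sideways with some 1 to 2 N.
- pin: Loose steel pin, about 0.28 kg. Origin: on its axis at the collar's underside; z up. Above it: collar 36 mm wide, 6 mm thick, then a red square grip 20 x 20 mm (sides along the pin's x and y) from z = 6 to 52 mm. Below, polished and oiled: straight shank 20 mm wide for 30 mm, then a taper over 45 mm down to a flat tip 5 mm wide at z = -75 mm. Starts upright in the wooden block, collar on its top.
- holder: Fixed wooden block, 90 x 90 x 85 mm high, with a loose vertical hole 27 mm wide through its middle that holds the pin. Origin: centre of its underside, on the table.
- cone_a: Loose copper cone, 80 mm across its foot, 85 mm high, upright; bystander. Origin: centre of its underside.
- cone_b: A second cone just like it; bystander.
- mallet: Loose hammer lying on the table, handle along its x; bystander. Origin: its middle, underneath.
Not all that is in view belongs to the job. Leave any black or pink look-alike of the copper_disc alone.

How it is judged:
By the outcome, as a careful person would: the job done as asked, in the order asked, and still so for the second after the job is handed in, with the robot touching nothing.
It also fails if it takes over 69 s, if anything falls off the work surface, if the arm or the gripper's body presses on something with over 40 N, if the wrist force passes 120 N, or if a joint passes its speed limit or range.

ROBOT

A 6-joint arm with a two-finger parallel gripper is mounted at the origin on the work surface. World frame = base frame: x ahead of the robot, y to its left, z up, the work surface at z = 0. Lengths are in m, angles in rad, forces in N, time in s.
With the tool pointing down it reaches from about 0.275 to 0.85 m from the base axis. Payload 19 kg.
Tool frame: the origin (TCP) lies at the very end of the fingers, on their centre line; the grasp point (between the pads) lies 19 mm behind it; z points along the fingers, y is the line along which they close (so a half turn about z gives the same grasp; the last joint's range is limited). The gripper opens to 85 mm and grips with 20 to 120 N. Pads are 22 mm wide; open, the fingers measure 114 mm over their backs; the gripper's body (76 mm by 85 mm) begins 54 mm behind the grasp point. The pads swing forward as they close: fully open they stand 13 mm farther back than shut.
Start: joints at [-1.27, 0.15, 1.437, -0, 1.554, -0.134], TCP at [0.242, -0.521, 0.231] pointing down, gripper open.
Joint ranges: [-2.8, 2.8], [-0.68, 2.1], [0.12, 2.68], [-1.39, 4.53], [0.16, 2.79], [-2.81, 2.81]. Speed limits (rad/s): [1.89, 1.89, 2.22, 3.01, 3.01, 3.01].

INTERFACE

Orientations are given as a unit quaternion [w, x, y, z].
In Python, from workcell import * gives the robot as it stands.
- The arm moves only by the tool step_arm, never from a script. Its argument "deltas" is text: rows parted by semicolons, each of 7 numbers parted by spaces: the turn, a rotation vector about the tool's x, y, z scaled (see below), then the shift along the tool's x, y, z scaled (see below), then the opening, from -1 (shut) to 1 (fully open). In form: wx wy wz x y z jaw; .... A call has 1 to 5 rows; each row shifts and turns the commanded pose from where the row before left it, along the tool's axes as they then stand; what a row does not reach is not made up. The controller multiplies each number of a shift by 0.75 m and each number of a turn by 1.5 rad. A row lasts 1/8 s, in which the tool goes at most 62.5 mm and 10.7 degrees, less where a joint would pass 70% of its speed; a pose out of reach is approached as far as the arm can. A call with a number of a shift or a turn outside -1 to 1 is refused whole. A call with a gripper value outside its range is refused whole. The fingers move at their own pace and stop on an object; "newtons" is the grip in N (left out, the last holds). Time passes only in rows, so rows that do not move let the fingers close. It gives the time, the measured TCP pose, the force, the opening and the grip force at its end, in the units of the state.
- observe(): the state, without advancing time (a new reading comes with each control period).
- capture(name): name is "scene" or "top"; returns (picture, depth): 384x512x3 uint8, red, green, blue; 384x512 float32, m along the optical axis (not along the pixel's ray), 0 where there is no reading.
- camera_model(name): a dict with "fx", "fy", "cx", "cy" (pixels), "pose" (4x4, takes a point from camera to world coordinates). Camera axes: x right, y down, z forward; pixel columns grow to the right and rows downward; lengths in m; the calibration is good to about 2 mm. A picture is of the moment at which its call begins. camera_model takes no time and is no camera call.
- close_job(): hands the job in; it is judged then, once.
Trained networks look in the newest picture that a camera, given by its name, has taken for a name from the list of things; names that differ only in an ending like _2 or _b are one class to them, and where a whole thing is asked for, a point or a joint stands for the part that bears it (a point fixed in the world has none). Each returns a list of dicts, best first, with "confidence" (0 to 1); they miss things now and then, are a little off and sometimes report something else, mostly with a low value. They report only what shows in the picture. A call takes as long as a camera call. They do not tell look-alikes from the thing itself.
- find_in(camera, name): "box" ([left, top, right, bottom] in pixels, round what is visible of it).
- tip_of(camera, name): "xy" ([column, row] in pixels: a listed point, or the origin of a listed thing).
The state is a dict: "t": time; "joint_positions": joint angles; "qvel": joint speeds; "effort": joint torques, N m; "ee_pos": TCP position; "ee_rot": TCP orientation; "ft_force": force on the tool from outside, world axes, zero at the start; "wrist_torque": the same for the moment, N m; "finger_gap": finger opening in m; "finger_force": force on a finger pad.
Only numpy, scipy, OpenCV 4.12 (cv2) and the standard library are available. Lean on these libraries where they do the work, as an engineer would, in place of code of your own. Each camera call takes 0.05 s, during which the arm holds its last target. There are 200 camera calls.

## Working session

There is one attempt and no reset: what is moved stays moved. The work goes in short steps, Python scripts to look and compute and a tool call to move; the robot and the scene stay as the last step left them, time stands still between calls to the robot, and variables do not carry over. Pictures are saved under pics/ and viewed, at most 10 in all, crops included, and the job is handed in when it is done.

Besides the shell and the picture viewer there is one more tool, called after ">>>" as name(argument=value, ...) on one line, values as JSON. step_arm: Moves the arm, as the interface text tells. Shifts and turns lie within -1 to 1; 1 stands for 0.75 m of shift or 1.5 rad of turn. Its arguments: {"type":"object","properties":{"deltas":{"type":"string"},"newtons":{"type":"number"}},"required":["deltas"]}

```bash
ls; mkdir -p pics; cat > h.py <<'E'
from workcell import *
import numpy as np, cv2
def px2w(cam,u,v,d=None,z=None):
    m=camera_model(cam);P=np.array(m["pose"])
    r=np.array([(u-m["cx"])/m["fx"],(v-m["cy"])/m["fy"],1.0])
    if d is None:
        R=P[:3,:3]@r; d=(z-P[2,3])/R[2]
    return P[:3,:3]@(r*d)+P[:3,3]
def w2px(cam,p):
    m=camera_model(cam);P=np.linalg.inv(np.array(m["pose"]))
    c=P[:3,:3]@np.array(p)+P[:3,3]
    return m["fx"]*c[0]/c[2]+m["cx"],m["fy"]*c[1]/c[2]+m["cy"]
E
python3 - <<'E'
from h import *
o=observe();print({k:np.round(v,3) for k,v in o.items()})
ims=[]
for c in("scene","top"):
    p,d=capture(c);np.savez(f"{c}0.npz",p=p,d=d);ims.append(p)
    m=camera_model(c);print(c,m["fx"],np.round(m["pose"],3).tolist())
    for n in("pin","holder","stand","copper_disc","brass_disc","stand_mid"):
        try:
            b=find_in(c,n)[:2] if n!="stand_mid" else []
            t=tip_of(c,n)[:2]
            print(c,n,[(np.round(x["box"]).tolist(),round(x["confidence"],2)) for x in b],[(np.round(x["xy"],1).tolist(),round(x["confidence"],2)) for x in t])
        except Exception as e: print(n,e)
    cv2.imwrite(f"pics/{c}0.png",p[:,:,::-1])
E
```

```text
pics
{'t': np.float64(0.0), 'joint_positions': array([-1.27 ,  0.151,  1.438,  0.   ,  1.554, -0.134]), 'qvel': array([ 0.001, -0.   ,  0.002,  0.001,  0.001,  0.001]), 'effort': array([-2.0000e-03, -7.1305e+01, -5.7088e+01, -0.0000e+00,  9.0000e-03,
       -0.0000e+00]), 'ee_pos': array([ 0.242, -0.521,  0.231]), 'ee_rot': array([-0.001,  0.976,  0.216, -0.   ]), 'ft_force': array([-0.369,  0.509, -0.563]), 'wrist_torque': array([ 0.026, -0.026, -0.002]), 'finger_force': np.float64(0.0), 'finger_gap': np.float64(0.085)}
scene 366.0365310387928 [[0.589, 0.635, -0.499, 1.065], [0.808, -0.457, 0.373, -0.496], [0.009, -0.623, -0.782, 0.866], [0.0, 0.0, 0.0, 1.0]]
scene pin [([320.0, 132.0, 324.0, 152.0], 0.75)] [([325.1, 145.0], 0.66)]
scene holder [([300.0, 134.0, 342.0, 184.0], 0.71)] [([319.4, 163.3], 0.92)]
scene stand [([198.0, 158.0, 267.0, 226.0], 0.64)] [([231.4, 195.5], 0.77), ([226.8, 172.3], 0.73)]
scene copper_disc [([191.0, 144.0, 221.0, 169.0], 0.94), ([208.0, 160.0, 251.0, 196.0], 0.92)] [([269.7, 154.1], 0.85), ([204.5, 158.3], 0.74)]
scene brass_disc [([217.0, 167.0, 248.0, 185.0], 0.95)] [([230.2, 175.9], 0.65)]
scene stand_mid [] [([231.3, 177.0], 0.73)]
top 357.3631777987182 [[0.015, -0.983, 0.182, 0.427], [-0.999, -0.02, -0.027, -0.121], [0.03, -0.182, -0.983, 0.863], [0.0, 0.0, 0.0, 1.0]]
top pin [([222.0, 192.0, 292.0, 265.0], 0.69), ([119.0, 182.0, 140.0, 201.0], 0.61)] [([131.3, 194.4], 0.7), ([258.1, 229.4], 0.56)]
top holder [([110.0, 173.0, 160.0, 217.0], 0.87)] [([139.2, 199.1], 0.81), ([258.3, 228.3], 0.29)]
top stand [([222.0, 192.0, 293.0, 266.0], 0.83)] [([257.3, 228.5], 0.91)]
top copper_disc [([229.0, 283.0, 278.0, 330.0], 0.97), ([234.0, 200.0, 286.0, 252.0], 0.94)] [([182.6, 253.6], 0.76), ([250.6, 305.0], 0.76)]
top brass_disc [] [([258.3, 226.0], 0.58)]
top stand_mid [] [([257.0, 228.3], 0.9)]
```

```bash
python3 - <<'E'
from h import *
a=np.load("top0.npz")
p=a["p"][:,:,::-1];d=a["d"]
x=cv2.resize(p[150:345,90:350],None,fx=3,fy=3,interpolation=cv2.INTER_CUBIC)
cv2.imwrite("pics/topc.png",x)
# pin grip: red
h=cv2.cvtColor(p,cv2.COLOR_BGR2HSV)
for c in("top","scene"):
    a=np.load(f"{c}0.npz");q=a["p"].astype(int);D=a["d"]
    m=(q[...,0]>110)&(q[...,1]<70)&(q[...,2]<70)
    n,l,s,ce=cv2.connectedComponentsWithStats(m.astype(np.uint8))
    for i in range(1,n):
        if s[i,4]>15:
            v,u=np.nonzero((l==i)&(D>0)); W=np.array([px2w(c,uu,vv,D[vv,uu]) for uu,vv in zip(u,v)])
            print(c,s[i],ce[i],np.round(np.median(W,0),4),W[:,2].min().round(3),W[:,2].max().round(3))
            zt=W[:,2].max(); t=W[W[:,2]>zt-.008]; print(len(t),t.mean(0).round(4),t.min(0).round(3),t.max(0).round(3))
            if len(t)>8: print(cv2.minAreaRect((t[:,:2]*1000).astype(np.float32)))
for c,u,v,z in(("top",257.3,228.5,0.08),("top",257.3,228.5,0.0),("scene",231.3,177,.08),("top",131.3,194.4,.085),("top",258.3,226,.088),("scene",325,145,.085),("top",139.2,199.1,0)):
    print(c,u,v,z,px2w(c,u,v,z=z).round(4))
E
```

```text
top [120 184   9   9  69] [123.66666667 187.92753623] [0.5674 0.1231 0.1362] 0.133 0.139
69 [0.5676 0.123  0.1363] [0.559 0.114 0.133] [0.576 0.131 0.139]
((567.4174194335938, 122.50167083740234), (17.19249153137207, 17.541383743286133), 2.743461847305298)
scene [446  64  31  36 491] [465.52138493  80.94093686] [0.6454 0.6912 0.1302] 0.072 0.183
19 [0.6356 0.7054 0.1778] [0.626 0.696 0.175] [0.643 0.719 0.183]
((636.494873046875, 705.3919067382812), (26.649402618408203, 12.389909744262695), 53.66034698486328)
scene [321 134   7   5  27] [324.2962963  135.88888889] [0.5702 0.1191 0.1378] 0.135 0.141
26 [0.5708 0.1188 0.1376] [0.561 0.111 0.135] [0.579 0.128 0.141]
((569.4672241210938, 119.5489273071289), (17.67070770263672, 16.330730438232422), 8.305437088012695)
scene [367 193  17  21 191] [375.64921466 205.26701571] [0.7877 0.1359 0.0268] 0.005 0.069
7 [0.7791 0.1459 0.0645] [0.776 0.142 0.061] [0.784 0.15  0.069]
scene [301 252  19  22 183] [310.57923497 265.64480874] [ 0.8189 -0.1343  0.0264] 0.005 0.068
6 [ 0.8076 -0.1255  0.0651] [ 0.806 -0.131  0.062] [ 0.81  -0.122  0.068]
top 257.3 228.5 0.08 [ 0.4941 -0.1548  0.08  ]
top 257.3 228.5 0.0 [ 0.501  -0.1582  0.    ]
scene 231.3 177 0.08 [ 0.5017 -0.1571  0.08  ]
top 131.3 194.4 0.085 [0.5634 0.1226 0.085 ]
top 258.3 226 0.088 [ 0.4989 -0.1565  0.088 ]
scene 325 145 0.085 [0.5653 0.1383 0.085 ]
top 139.2 199.1 0 [0.5671 0.1293 0.    ]
```

View pics/topc.png

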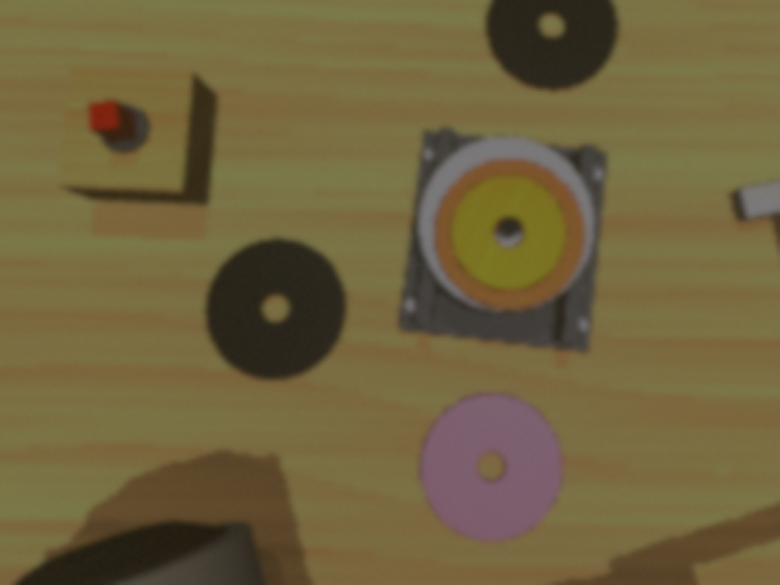

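View pics/scene0.png

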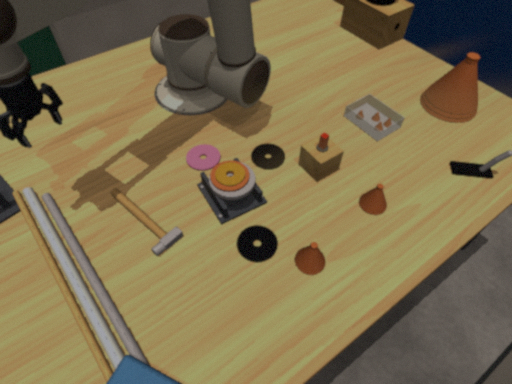

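The top crop shows the brass disc at about (510,232), the copper around it, and the white plate visible as a crescent. The red grip is at (105,115) on the block. The black and pink rings are look-alikes. Next I'll fit circles to the plate and discs.

```bash
cat >> h.py <<'E'
from scipy.optimize import least_squares
from scipy.spatial.transform import Rotation as Rot
def circ(W,r):
    f=lambda s:np.hypot(W[:,0]-s[0],W[:,1]-s[1])-r
    s=least_squares(f,[*W.mean(0)[:2]],loss="soft_l1",f_scale=.001)
    return s.x,np.sqrt(np.median(f(s.x)**2))
def togo(target,yaw=None):
    o=observe();w,x,y,z=o["ee_rot"];R=Rot.from_quat([x,y,z,w])
    X=R.as_matrix()
    print("yaw",np.degrees(np.arctan2(X[1,0],X[0,0])).round(2),"shift units total",(X.T@(np.array(target)-o["ee_pos"])/.75).round(4))
    if yaw is not None:
        Rt=Rot.from_euler("z",np.radians(yaw))*Rot.from_quat([1,0,0,0])
        D=(R.inv()*Rt); print("turn units",(D.as_rotvec()/1.5).round(4),"then shift",(Rt.as_matrix().T@(np.array(target)-o["ee_pos"])/.75).round(4))
E
python3 - <<'E'
from h import *
for c,roi in(("top",(185,275,215,300)),("scene",(150,230,190,275))):
    a=np.load(f"{c}0.npz");p=a["p"];r0,r1,c0,c1=roi
    up=cv2.resize(p[r0:r1,c0:c1],None,fx=4,fy=4,interpolation=cv2.INTER_CUBIC)
    h=cv2.cvtColor(up,cv2.COLOR_RGB2HSV)
    D=cv2.resize(a["d"][r0:r1,c0:c1],None,fx=4,fy=4,interpolation=cv2.INTER_NEAREST)
    print(c,[(h[v,u].tolist(),up[v,u].tolist()) for (u,v) in ([(176,130),(190,170),(176,90),(130,100)] if c=="top" else [(160,85),(160,120),(140,100)])])
    H,S,V=[h[...,i].astype(int) for i in range(3)]
    m={"brass":(H>24)&(H<36)&(S>150),"copper":(H>8)&(H<36)&(S>110),}
    for n,z,r in(("brass",.094,.042),("copper",.088,.055)):
        k=m[n].astype(np.uint8);k=cv2.morphologyEx(k,cv2.MORPH_OPEN,np.ones((5,5)))
        nn,l,s,ce=cv2.connectedComponentsWithStats(k);print(n,s[1:][s[1:,4]>800].tolist())
E
```

```text
top [([26, 185, 124], [124, 113, 34]), ([18, 38, 80], [80, 75, 68]), ([18, 175, 121], [121, 87, 38]), ([16, 164, 123], [123, 85, 44])]
brass [[104, 99, 148, 144, 15086]]
copper [[0, 0, 340, 75, 13148], [82, 74, 195, 200, 29467], [302, 106, 38, 87, 2811], [0, 135, 50, 52, 2090], [0, 195, 340, 165, 22504], [0, 201, 37, 32, 1063]]
scene [([19, 163, 102], [102, 79, 37]), ([20, 190, 153], [153, 115, 39]), ([20, 196, 151], [151, 113, 35])]
brass []
copper [[64, 0, 210, 165, 20601], [0, 70, 44, 62, 1763], [268, 89, 72, 53, 1396], [0, 129, 38, 46, 1120], [0, 179, 54, 51, 1210], [155, 204, 185, 116, 4634], [0, 230, 91, 77, 3015]]
```

```bash
python3 - <<'E'
from h import *
c="top";a=np.load("top0.npz");p=a["p"];r0,c0=185,215
up=cv2.resize(p[r0:275,c0:300],None,fx=4,fy=4,interpolation=cv2.INTER_CUBIC)
h=cv2.cvtColor(up,cv2.COLOR_RGB2HSV);H,S,V=[h[...,i].astype(int) for i in range(3)]
def big(m):
    k=cv2.morphologyEx(m.astype(np.uint8),cv2.MORPH_OPEN,np.ones((5,5)))
    n,l,s,ce=cv2.connectedComponentsWithStats(k)
    return l==l[ (150 if l[150,150] else 165),(150 if l[150,150] else 140)]
def world(m,z):
    ct=max(cv2.findContours(m.astype(np.uint8),cv2.RETR_EXTERNAL,cv2.CHAIN_APPROX_NONE)[0],key=len)[:,0]
    return np.array([px2w(c,c0+(u+.5)/4-.5,r0+(v+.5)/4-.5,z=z) for u,v in ct]),ct
mb=big((H>=23)&(H<36)&(S>140));W,_=world(mb,.094);print("brass",circ(W,.042))
def free(W):
    s=least_squares(lambda s:np.hypot(W[:,0]-s[0],W[:,1]-s[1])-s[2],[*W.mean(0)[:2],.05],loss="soft_l1",f_scale=.001);return s.x.round(4)
print(free(W))
mc=(H>8)&(H<36)&(S>105);n,l,s,_=cv2.connectedComponentsWithStats(cv2.morphologyEx(mc.astype(np.uint8),cv2.MORPH_OPEN,np.ones((5,5))));mc=l==l[170,120]
W,_=world(mc,.088);print("copper",circ(W,.055),free(W))
mw=(V>105)&(S<90)
mu=cv2.morphologyEx((mw|mc|mb).astype(np.uint8),cv2.MORPH_CLOSE,np.ones((5,5)))
mu=cv2.morphologyEx(mu,cv2.MORPH_OPEN,np.ones((9,9)))
n,l,s,_=cv2.connectedComponentsWithStats(mu);mu=l==l[170,120];print(s[l[170,120]])
W,ct=world(mu,.080)
# keep contour points whose inner neighbour is white (far from copper)
dist=cv2.distanceTransform((~mc).astype(np.uint8),cv2.DIST_L2,5)
k=dist[ct[:,1],ct[:,0]]>8;W=W[k];print(k.sum(),"plate",circ(W,.065),free(W))
vis=up.copy();vis[ct[:,1],ct[:,0]]=[255,0,0];vis[ct[k][:,1],ct[k][:,0]]=[0,255,0]
cc,_=world(mc,.088);cv2.drawContours(vis,cv2.findContours(mc.astype(np.uint8),0,1)[0],-1,(0,0,255),1);cv2.drawContours(vis,cv2.findContours(mb.astype(np.uint8),0,1)[0],-1,(255,0,255),1)
cv2.imwrite("pics/fit.png",cv2.resize(vis[:,:,::-1],None,fx=1.6,fy=1.6))
# hole
mh=(S<90)&(np.hypot(*np.mgrid[-167:193,-175:165])<40)
togo([.568,.122,.231],3)
E
```

```text
brass (array([ 0.49631092, -0.15797126]), np.float64(0.0017462935530996385))
[ 0.4963 -0.1579  0.0402]
copper (array([ 0.49557   , -0.15909209]), np.float64(0.0016446471612934963)) [ 0.4957 -0.1591  0.0533]
[   61    39   229   235 41117]
488 plate (array([ 0.50430833, -0.15856594]), np.float64(0.0012704020691119752)) [ 0.5053 -0.1572  0.0629]Traceback (most recent call last):
  File "<stdin>", line 27, in <module>
  File "<stdin>", line 11, in world
  File "h.py", line 4, in px2w
    m=camera_model(cam);P=np.array(m["pose"])
ValueError: time passes only in moves, steps and waits
```

```bash
sed -i 's/^def px2w/import functools\ncamera_model=functools.lru_cache(camera_model)\ndef px2w/' h.py; python3 - <<'E'
from h import *
togo([.568,.122,.231],3)
E
```

```text
yaw 24.91 shift units total [ 7.554e-01 -5.952e-01  4.000e-04]
turn units [-1.00e-04  0.00e+00  2.55e-01] then shift [ 4.787e-01 -8.341e-01  3.000e-04]
```

>>> step_arm(deltas="0 0 0.085 0 0 0 1; 0 0 0.085 0 0 0 1; 0 0 0.085 0 0 0 1; 0 0 0 0.036 -0.063 0 1; 0 0 0 0.036 -0.063 0 1", newtons=60)

```text
t: 1.82
ee_pos: [0.2914, -0.4232, 0.231]
ee_rot: [-0.0, 1.0, 0.026, -0.0]
ft_force: [0.6, -0.1, 0.4]
finger_gap: 0.0852
finger_force: 0.0
```

>>> step_arm(deltas="0 0 0 0.036 -0.063 0 1; 0 0 0 0.036 -0.063 0 1; 0 0 0 0.036 -0.063 0 1; 0 0 0 0.036 -0.063 0 1; 0 0 0 0.036 -0.063 0 1")

```text
t: 2.45
ee_pos: [0.4141, -0.1797, 0.2316]
ee_rot: [0.0, 1.0, 0.026, 0.0]
ft_force: [0.3, -0.8, 1.4]
finger_gap: 0.0851
finger_force: 0.0
```

>>> step_arm(deltas="0 0 0 0.036 -0.063 0 1; 0 0 0 0.036 -0.063 0 1; 0 0 0 0.036 -0.063 0 1; 0 0 0 0.036 -0.063 0 1; 0 0 0 0.036 -0.063 0 1")

```text
t: 3.08
ee_pos: [0.5367, 0.0635, 0.2315]
ee_rot: [0.0, 1.0, 0.026, 0.0]
ft_force: [0.4, -0.3, -0.4]
finger_gap: 0.0853
finger_force: 0.0
```

```bash
python3 - <<'E'
from h import *
togo([.568,.122,.16],3);o=observe();print(o["t"],o["ee_pos"],o["ee_rot"],o["qvel"].round(2),o["joint_positions"].round(2))
E
```

```text
yaw 3.01 shift units total [ 0.0457 -0.0757  0.0953]
turn units [ 0.     -0.0003  0.0001] then shift [ 0.0458 -0.0757  0.0953]
3.075 [0.53667944 0.06351678 0.23149568] [1.71734084e-05 9.99655696e-01 2.62380700e-02 2.31837676e-04] [ 0.77  0.47 -0.5  -0.    0.02  0.77] [-0.02  0.08  1.52 -0.    1.55  1.49]
```

>>> step_arm(deltas="0 0 0 0.0229 -0.0379 0 1; 0 0 0 0.0229 -0.0379 0.02 1; 0 0 0 0 0 0.03 1; 0 0 0 0 0 0.03 1; 0 0 0 0 0 0 1")

```text
t: 3.7
ee_pos: [0.5667, 0.1203, 0.1699]
ee_rot: [0.0, 1.0, 0.026, -0.001]
ft_force: [0.2, -0.7, 0.6]
finger_gap: 0.0853
finger_force: 0.0
```

```bash
python3 - <<'E'
from h import *
togo([.568,.122,.10],3);o=observe();print(o["t"],o["ee_pos"],o["ft_force"])
p,d=capture("scene");cv2.imwrite("pics/s1.png",cv2.resize(p[90:190,270:380,::-1],None,fx=6,fy=6,interpolation=cv2.INTER_CUBIC))
E
```

```text
yaw 3.0 shift units total [ 0.0021 -0.0022  0.0932]
turn units [-0.      0.0019  0.    ] then shift [ 0.0018 -0.0022  0.0932]
3.7 [0.5667193  0.12025003 0.16993488] [ 0.18938801 -0.72754471  0.57802997]
```

View pics/s1.png

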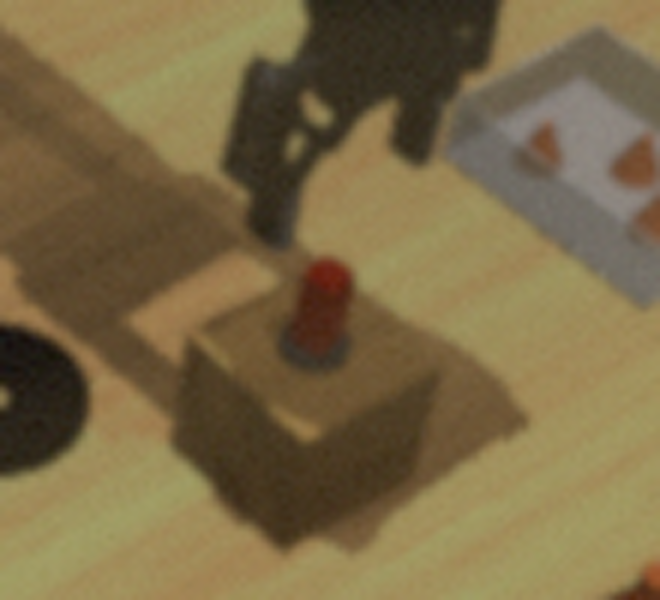

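The fingers straddle the grip (crop (325,310)), and the pads clear the block at (310,350). I'll descend and close.

>>> step_arm(deltas="0 0 0 0.002 -0.002 0.03 1; 0 0 0 0 0 0.035 1; 0 0 0 0 0 0.028 1; 0 0 0 0 0 0 1; 0 0 0 0 0 0 -1", newtons=50)

```text
t: 4.38
ee_pos: [0.5696, 0.1218, 0.1032]
ee_rot: [-0.0, 1.0, 0.026, 0.001]
ft_force: [0.4, 0.1, 1.3]
finger_gap: 0.0696
finger_force: 0.0
```

>>> step_arm(deltas="0 0 0 0 0 0 -1; 0 0 0 0 0 0 -1; 0 0 0 0 0 0 -1; 0 0 0 0 0 0 -1")

```text
t: 4.88
ee_pos: [0.569, 0.1218, 0.1021]
ee_rot: [-0.0, 1.0, 0.026, 0.0]
ft_force: [-1.7, -0.6, 6.2]
finger_gap: 0.0194
finger_force: 48.9
```

>>> step_arm(deltas="0 0 0 0 0 -0.015 -1; 0 0 0 0 0 -0.02 -1; 0 0 0 0 0 -0.03 -1; 0 0 0 0 0 -0.045 -1; 0 0 0 0 0 -0.045 -1", newtons=70)

```text
t: 5.5
ee_pos: [0.5687, 0.1218, 0.2198]
ee_rot: [-0.0, 1.0, 0.026, 0.0]
ft_force: [0.3, -0.3, -3.5]
finger_gap: 0.0191
finger_force: 68.4
```

>>> step_arm(deltas="0 0 0 0 0 -0.02 -1; 0 0 0 0 0 0 -1")

```text
t: 5.75
ee_pos: [0.5691, 0.1218, 0.2335]
ee_rot: [-0.0, 1.0, 0.026, 0.001]
ft_force: [0.6, 0.2, -5.1]
finger_gap: 0.0188
finger_force: 68.4
```

```bash
python3 - <<'E'
from h import *
o=observe();print(o["ee_pos"],o["ft_force"],o["wrist_torque"])
togo([.501,-.158,.225],3)
out=[]
for c in("top","scene"):
    q,D=capture(c);np.savez(f"{c}1.npz",p=q,d=D);q=q.astype(int)
    m=(q[...,0]>100)&(q[...,1]<70)&(q[...,2]<70)
    n,l,s,ce=cv2.connectedComponentsWithStats(m.astype(np.uint8))
    print(c,[(s[i].tolist()) for i in range(1,n) if s[i,4]>10])
    print([(t["xy"],t["confidence"]) for t in tip_of(c,"pin")],w2px(c,o["ee_pos"]))
    u,v=w2px(c,o["ee_pos"]);u,v=int(u),int(v)
    out.append(cv2.resize(q[max(v-60,0):v+60,max(u-65,0):u+65,::-1].astype(np.uint8),(400,400),interpolation=cv2.INTER_CUBIC))
cv2.imwrite("pics/grasp.png",np.hstack(out))
E
```

```text
[0.56906202 0.12184764 0.23347748] [ 0.59859749  0.18695404 -5.08635037] [0.02944196 0.05940196 0.04540152]
yaw 3.0 shift units total [-0.1102  0.3679  0.0111]
turn units [-0.0001 -0.0009 -0.    ] then shift [-0.1102  0.3679  0.0113]
top []
[([109.5, 178.4], 0.68), ([242.0, 110.7], 0.24)] (np.float64(106.78846230661634), np.float64(176.38377415266382))
scene [[427, 63, 50, 40, 812], [423, 97, 3, 9, 13], [360, 190, 26, 24, 383], [296, 250, 29, 24, 428]]
[([335.2, 114.7], 0.73)] (np.float64(330.32950453660266), np.float64(108.80484258338745))
```

View pics/grasp.png

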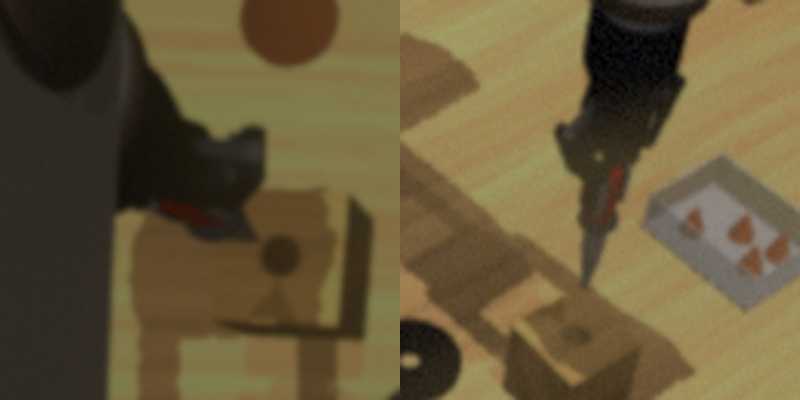

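The pin is held upright, with its tip at crop (585,287), clear of the block. Moving it above the stack.

>>> step_arm(deltas="0 0 0 -0.0184 0.0613 0 -1; 0 0 0 -0.0184 0.0613 0 -1; 0 0 0 -0.0184 0.0613 0 -1; 0 0 0 -0.0184 0.0613 0 -1; 0 0 0 -0.0184 0.0613 0 -1")

```text
t: 6.58
ee_pos: [0.5111, -0.1126, 0.2319]
ee_rot: [-0.0, 1.0, 0.026, -0.001]
ft_force: [0.9, -0.6, -3.0]
finger_gap: 0.0189
finger_force: 69.1
```

>>> step_arm(deltas="0 0 0 -0.0184 0.0613 0 -1; 0 0 0 0 0 0.02 -1; 0 0 0 0 0 0.013 -1; 0 0 0 0 0 0 -1; 0 0 0 0 0 0 -1")

```text
t: 7.2
ee_pos: [0.5009, -0.1572, 0.2083]
ee_rot: [-0.0, 1.0, 0.027, 0.0]
ft_force: [-0.3, -0.4, -3.5]
finger_gap: 0.0196
finger_force: 69.6
```

```bash
python3 - <<'E'
from h import *
o=observe();print(o["t"],o["ee_pos"],o["ft_force"],o["wrist_torque"])
e=o["ee_pos"];tip=e-[0,0,.092];print("tip pred scene",w2px("scene",tip),"top",w2px("top",tip))
print("collar",w2px("scene",e-[0,0,.017]))
for c in("scene","top"):
    q,D=capture(c);np.savez(f"{c}2.npz",p=q,d=D)
    print(c,[(t["xy"],round(t["confidence"],2)) for n in("pin","brass_disc","copper_disc","stand_mid") for t in tip_of(c,n)[:1]])
    if c=="scene": cv2.imwrite("pics/over.png",cv2.resize(q[100:235,175:285,::-1],None,fx=4.4,fy=4.4,interpolation=cv2.INTER_CUBIC))
    else: cv2.imwrite("pics/overt.png",cv2.resize(q[170:290,190:320,::-1],None,fx=4.4,fy=4.4,interpolation=cv2.INTER_CUBIC))
E
```

```text
7.2 [ 0.50087164 -0.15723041  0.20827271] [-0.26692602 -0.351424   -3.52339855] [-0.04108878  0.01196072  0.01153359]
tip pred scene (np.float64(230.53391665004764), np.float64(168.29668947353412)) top (np.float64(259.27572482764924), np.float64(223.82344022619301))
collar (np.float64(229.28231577263645), np.float64(148.96578522641386))
scene [([231.7, 146.5], 0.64), ([231.9, 177.8], 0.79), ([267.5, 156.7], 0.89), ([229.7, 178.1], 0.92)]
top [([258.0, 227.0], 0.65), ([252.3, 303.3], 0.88)]
```

View pics/over.png

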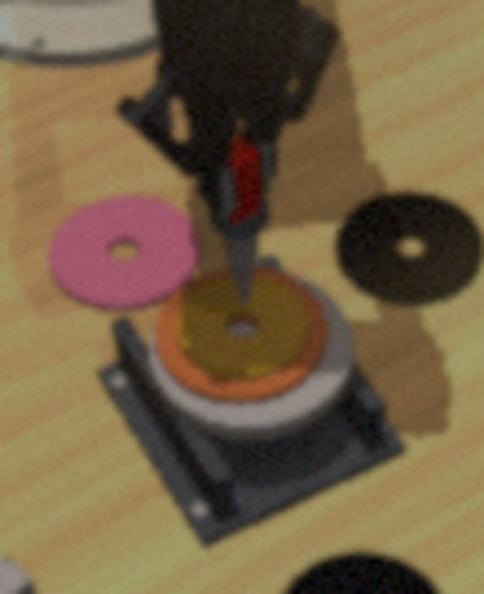

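View pics/overt.png

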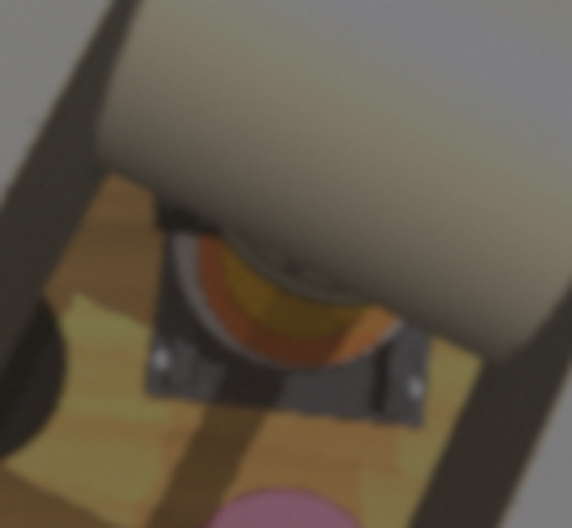

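The scene crop has the tip at (245,303), which agrees with the prediction. The brass hole is at (241,327), and the plate's white rim sticks out to the lower right. The arm blocks the top view.

```bash
python3 - <<'E'
from h import *
f=lambda x,y,z:px2w("scene",175+x/4.4-.4,100+y/4.4-.4,z=z).round(4)
print("hole",f(241,327,.094)); 
B=np.array([f(181,320,.094),f(313,325,.094),f(245,381,.094),f(205,362,.094),f(290,365,.094)])
C=np.array([f(155,340,.088),f(200,387,.088),f(245,400,.088),f(295,387,.088),f(327,340,.088)])
P=np.array([f(150,358,.08),f(180,400,.08),f(250,428,.08),f(310,412,.08),f(354,355,.08),f(345,320,.08)])
for n,A,r in(("B",B,.042),("C",C,.055),("P",P,.065)): print(n,circ(A,r))
print("tip",f(245,303,.1163))
E
```

```text
hole [ 0.4994 -0.1612  0.094 ]
B (array([ 0.50093146, -0.1577254 ]), np.float64(0.0005836315250538418))
C (array([ 0.49819558, -0.15957942]), np.float64(0.0011875619899080272))
P (array([ 0.50577479, -0.15773883]), np.float64(0.00041181164337883105))
tip [ 0.501  -0.1581  0.1163]
```

>>> step_arm(deltas="0 0 0 0 0.001 0.014 -1; 0 0 0 0 0 0.012 -1; 0 0 0 0 0 0.007 -1; 0 0 0 0 0 0 -1")

```text
t: 8.2
ee_pos: [0.5005, -0.1586, 0.1828]
ee_rot: [-0.0, 1.0, 0.026, -0.0]
ft_force: [0.7, 0.1, -3.2]
finger_gap: 0.0193
finger_force: 69.8
```

>>> step_arm(deltas="0 0 0 0 0 0.005 -1; 0 0 0 0 0 0.005 -1; 0 0 0 0 0 0 -1")

```text
t: 8.57
ee_pos: [0.5005, -0.1587, 0.1755]
ee_rot: [-0.0, 1.0, 0.026, -0.0]
ft_force: [0.2, 0.2, -3.8]
finger_gap: 0.019
finger_force: 69.8
```

>>> step_arm(deltas="0 0 0 0 0 0.005 -1; 0 0 0 0 0 0.005 -1; 0 0 0 0 0 0 -1")

```text
t: 8.95
ee_pos: [0.5005, -0.1586, 0.1679]
ee_rot: [-0.0, 1.0, 0.026, -0.0]
ft_force: [-0.8, -0.3, -3.4]
finger_gap: 0.0189
finger_force: 69.8
```

>>> step_arm(deltas="0 0 0 0 0 0.004 -1; 0 0 0 0 0 0.004 -1; 0 0 0 0 0 0 -1")

```text
t: 9.32
ee_pos: [0.5005, -0.1587, 0.162]
ee_rot: [-0.0, 1.0, 0.026, -0.0]
ft_force: [1.0, -1.2, -3.2]
finger_gap: 0.0189
finger_force: 69.8
```

>>> step_arm(deltas="0 0 0 0 0 0.004 -1; 0 0 0 0 0 0.003 -1; 0 0 0 0 0 0 -1")

```text
t: 9.7
ee_pos: [0.5005, -0.1587, 0.1568]
ee_rot: [-0.0, 1.0, 0.026, -0.0]
ft_force: [0.3, 0.2, -2.6]
finger_gap: 0.0191
finger_force: 69.8
```

>>> step_arm(deltas="0 0 0 0.002 0 0.002 -1; 0 0 0 0.001 0 0.002 -1; 0 0 0 0 0 0 -1")

```text
t: 10.07
ee_pos: [0.5027, -0.1586, 0.1538]
ee_rot: [-0.0, 1.0, 0.026, -0.0]
ft_force: [-2.1, -0.2, -3.8]
finger_gap: 0.0192
finger_force: 69.8
```

>>> step_arm(deltas="0 0 0 0.001 0 0.002 -1; 0 0 0 0 0 0.002 -1; 0 0 0 0 0 0 -1")

```text
t: 10.45
ee_pos: [0.5035, -0.1585, 0.1508]
ee_rot: [-0.0, 1.0, 0.026, -0.0]
ft_force: [-2.6, -0.3, -2.5]
finger_gap: 0.0193
finger_force: 69.8
```

>>> step_arm(deltas="0 0 0 0.001 0 0.002 -1; 0 0 0 0.001 0 0.002 -1; 0 0 0 0 0 0 -1")

```text
t: 10.82
ee_pos: [0.5052, -0.1584, 0.1479]
ee_rot: [-0.0, 1.0, 0.026, -0.0]
ft_force: [-2.0, 0.3, -3.0]
finger_gap: 0.0192
finger_force: 69.8
```

>>> step_arm(deltas="0 0 0 0 0 0.002 -1; 0 0 0 0 0 0.002 -1; 0 0 0 0 0 0 -1")

```text
t: 11.2
ee_pos: [0.505, -0.1584, 0.1449]
ee_rot: [-0.0, 1.0, 0.026, -0.0]
ft_force: [-3.3, -0.1, -3.7]
finger_gap: 0.0188
finger_force: 69.8
```

>>> step_arm(deltas="0 0 0 0 0 0.002 -1; 0 0 0 0 0 0.002 -1; 0 0 0 0 0 0 -1")

```text
t: 11.58
ee_pos: [0.5051, -0.1585, 0.1419]
ee_rot: [-0.0, 1.0, 0.026, -0.0]
ft_force: [-3.2, -0.4, -3.4]
finger_gap: 0.0193
finger_force: 69.8
```

>>> step_arm(deltas="0 0 0 0 0 0.002 -1; 0 0 0 0 0 0.002 -1; 0 0 0 0 0 0 -1")

```text
t: 11.95
ee_pos: [0.5051, -0.1585, 0.1389]
ee_rot: [-0.0, 1.0, 0.026, -0.0]
ft_force: [-1.8, -0.3, -3.1]
finger_gap: 0.0191
finger_force: 69.8
```

>>> step_arm(deltas="0 0 0 0 0 0.002 -1; 0 0 0 0 0 0.002 -1; 0 0 0 0 0 0 -1")

```text
t: 12.32
ee_pos: [0.5051, -0.1585, 0.1359]
ee_rot: [-0.0, 1.0, 0.026, -0.0]
ft_force: [-4.0, -1.0, -3.5]
finger_gap: 0.0189
finger_force: 69.8
```

>>> step_arm(deltas="0 0 0 0 0 0.002 -1; 0 0 0 0 0 0.001 -1; 0 0 0 0 0 0 -1")

```text
t: 12.7
ee_pos: [0.5051, -0.1584, 0.1337]
ee_rot: [-0.0, 1.0, 0.026, -0.0]
ft_force: [-2.0, -0.2, -4.6]
finger_gap: 0.019
finger_force: 69.8
```

>>> step_arm(deltas="0 0 0 0 0 0.001 -1; 0 0 0 0 0 0.001 -1; 0 0 0 0 0 0 -1")

```text
t: 13.08
ee_pos: [0.5051, -0.1585, 0.1322]
ee_rot: [-0.0, 1.0, 0.026, -0.0]
ft_force: [-4.0, -0.7, -3.8]
finger_gap: 0.0192
finger_force: 69.8
```

>>> step_arm(deltas="0 0 0 0 0 0.001 -1; 0 0 0 0 0 0.001 -1; 0 0 0 0 0 0 -1")

```text
t: 13.45
ee_pos: [0.5051, -0.1585, 0.1307]
ee_rot: [-0.0, 1.0, 0.026, -0.0]
ft_force: [-2.2, -0.9, -4.4]
finger_gap: 0.0195
finger_force: 69.8
```

>>> step_arm(deltas="0 0 0 0 0 0.001 -1; 0 0 0 0 0 0.001 -1; 0 0 0 0 0 0 -1")

```text
t: 13.82
ee_pos: [0.5051, -0.1584, 0.1292]
ee_rot: [-0.0, 1.0, 0.026, -0.0]
ft_force: [-2.7, 0.0, -3.9]
finger_gap: 0.0192
finger_force: 69.8
```

>>> step_arm(deltas="0 0 0 0 0 0.001 -1; 0 0 0 0 0 0.001 -1; 0 0 0 0 0 0 -1")

```text
t: 14.2
ee_pos: [0.5051, -0.1584, 0.1277]
ee_rot: [-0.0, 1.0, 0.026, 0.0]
ft_force: [-2.4, -1.1, -3.2]
finger_gap: 0.0192
finger_force: 69.8
```

>>> step_arm(deltas="0 0 0 0 0 0.001 -1; 0 0 0 0 0 0.001 -1; 0 0 0 0 0 0 -1")

```text
t: 14.58
ee_pos: [0.5052, -0.1583, 0.1262]
ee_rot: [-0.0, 1.0, 0.026, 0.0]
ft_force: [-0.2, 0.9, -3.7]
finger_gap: 0.0194
finger_force: 69.7
```

>>> step_arm(deltas="0 0 0 0 0 0.002 -1; 0 0 0 0 0 0.002 -1; 0 0 0 0 0 0 -1")

```text
t: 14.95
ee_pos: [0.5051, -0.1583, 0.1231]
ee_rot: [-0.0, 1.0, 0.026, -0.0]
ft_force: [0.4, 2.2, -5.5]
finger_gap: 0.0193
finger_force: 69.5
```

>>> step_arm(deltas="0 0 0 0 0 0.002 -1; 0 0 0 0 0 0.002 -1; 0 0 0 0 0 0 -1")

```text
t: 15.32
ee_pos: [0.5051, -0.1583, 0.1201]
ee_rot: [-0.0, 1.0, 0.026, -0.0]
ft_force: [1.1, 4.9, -4.3]
finger_gap: 0.0191
finger_force: 69.6
```

>>> step_arm(deltas="0 0 0 0.0002 -0.0006 0 -1; 0 0 0 0 0 0 -1")

```text
t: 15.58
ee_pos: [0.5052, -0.1581, 0.1202]
ee_rot: [0.0, 1.0, 0.026, -0.0]
ft_force: [-0.3, 1.3, -4.2]
finger_gap: 0.0192
finger_force: 69.7
```

```bash
python3 -c "
from h import *
o=observe();print(o['ee_pos'],o['ee_rot'],o['ft_force'],o['wrist_torque'])"
```

```text
[ 0.50515227 -0.15814858  0.12021173] [ 7.98194890e-05  9.99658613e-01  2.61272184e-02 -1.39338676e-04] [-0.26991135  1.31371238 -4.19795602] [ 0.38849159  0.05436947 -0.05099454]
```

Compliance works. I'll continue down.

>>> step_arm(deltas="0 0 0 0 -0.0001 0.0015 -1; 0 0 0 0 -0.0001 0.0015 -1; 0 0 0 0 0 0 -1")

```text
t: 15.95
ee_pos: [0.5052, -0.158, 0.1179]
ee_rot: [0.0, 1.0, 0.026, -0.0]
ft_force: [-1.3, -0.6, -3.5]
finger_gap: 0.0191
finger_force: 69.7
```

>>> step_arm(deltas="0 0 0 0 -0.0001 0.0015 -1; 0 0 0 0 -0.0001 0.0015 -1; 0 0 0 0 0 0 -1")

```text
t: 16.32
ee_pos: [0.5052, -0.1578, 0.1157]
ee_rot: [0.0, 1.0, 0.026, -0.0]
ft_force: [-1.5, -2.4, -3.5]
finger_gap: 0.0192
finger_force: 69.7
```

>>> step_arm(deltas="0 0 0 0 0.0002 0.0015 -1; 0 0 0 0 0 0.0015 -1; 0 0 0 0 0 0 -1")

```text
t: 16.7
ee_pos: [0.5052, -0.1579, 0.1134]
ee_rot: [-0.0, 1.0, 0.026, -0.0]
ft_force: [-1.4, -2.8, -4.2]
finger_gap: 0.0196
finger_force: 69.7
```

>>> step_arm(deltas="0 0 0 0 0 0.0008 -1; 0 0 0 0 0 0 -1")

```text
t: 16.95
ee_pos: [0.5052, -0.1579, 0.1129]
ee_rot: [-0.0, 1.0, 0.026, -0.0]
ft_force: [-1.6, -1.8, -3.0]
finger_gap: 0.0187
finger_force: 69.7
```

>>> step_arm(deltas="0 0 0 0 0 0.0005 -1; 0 0 0 0 0 0 -1")

```text
t: 17.2
ee_pos: [0.5052, -0.1579, 0.1125]
ee_rot: [-0.0, 1.0, 0.026, -0.0]
ft_force: [-1.7, -2.1, -2.6]
finger_gap: 0.0195
finger_force: 69.7
```

>>> step_arm(deltas="0 0 0 0 0 0.0006 -1; 0 0 0 0 0 0 -1")

```text
t: 17.45
ee_pos: [0.5052, -0.1579, 0.1121]
ee_rot: [-0.0, 1.0, 0.026, -0.0]
ft_force: [-1.3, -2.2, -2.7]
finger_gap: 0.019
finger_force: 69.7
```

>>> step_arm(deltas="0 0 0 0 0 0.0006 -1; 0 0 0 0 0 0 -1")

```text
t: 17.7
ee_pos: [0.5052, -0.1578, 0.1116]
ee_rot: [-0.0, 1.0, 0.026, -0.0]
ft_force: [-2.3, -2.7, -2.9]
finger_gap: 0.0191
finger_force: 69.7
```

>>> step_arm(deltas="0 0 0 0 0 0.0005 -1; 0 0 0 0 0 0 -1")

```text
t: 17.95
ee_pos: [0.5052, -0.1579, 0.1113]
ee_rot: [-0.0, 1.0, 0.026, -0.0]
ft_force: [-1.6, -1.6, -3.3]
finger_gap: 0.0191
finger_force: 69.7
```

>>> step_arm(deltas="0 0 0 0 0 0.0005 -1; 0 0 0 0 0 0 -1")

```text
t: 18.2
ee_pos: [0.5053, -0.1579, 0.1111]
ee_rot: [-0.0, 1.0, 0.026, 0.0]
ft_force: [-3.9, -1.3, 1.6]
finger_gap: 0.019
finger_force: 70.6
```

>>> step_arm(deltas="0 0 0 0 0 0.0005 -1; 0 0 0 0 0 0 -1")

```text
t: 18.45
ee_pos: [0.5053, -0.1579, 0.111]
ee_rot: [0.0, 1.0, 0.026, 0.0]
ft_force: [-5.3, -1.5, 7.1]
finger_gap: 0.0194
finger_force: 71.4
```

>>> step_arm(deltas="0 0 0 0 0 0.0005 -1; 0 0 0 0 0 0 -1")

```text
t: 18.7
ee_pos: [0.5054, -0.1579, 0.111]
ee_rot: [0.0, 1.0, 0.026, 0.0]
ft_force: [-7.7, 0.0, 11.8]
finger_gap: 0.019
finger_force: 72.0
```

The collar has seated at TCP z 0.111, as predicted. I'll relieve the push, then release.

>>> step_arm(deltas="0 0 0 -0.0002 0 -0.0009 -1; 0 0 0 0 0 0 -1")

```text
t: 18.95
ee_pos: [0.5052, -0.1579, 0.1111]
ee_rot: [0.0, 1.0, 0.026, 0.0]
ft_force: [-3.2, -1.5, 4.5]
finger_gap: 0.0189
finger_force: 70.7
```

>>> step_arm(deltas="0 0 0 0 0 0 0; 0 0 0 0 0 0 1; 0 0 0 0 0 0 1; 0 0 0 0 0 0 1; 0 0 0 0 0 0 1")

```text
t: 19.58
ee_pos: [0.5051, -0.1579, 0.1108]
ee_rot: [-0.0, 1.0, 0.026, 0.0]
ft_force: [-0.7, 0.1, 0.3]
finger_gap: 0.0855
finger_force: 0.0
```

>>> step_arm(deltas="0 0 0 0 0 -0.01 1; 0 0 0 0 0 -0.03 1; 0 0 0 0 0 -0.05 1; 0 0 0 0 0 -0.06 1; 0 0 0 0 0 -0.04 1")

```text
t: 20.2
ee_pos: [0.5053, -0.158, 0.2561]
ee_rot: [0.0, 1.0, 0.026, 0.001]
ft_force: [0.0, -0.0, -0.7]
finger_gap: 0.0854
finger_force: 0.0
```

```bash
python3 - <<'E'
from h import *
q,D=capture("scene")
for name,(u,v) in (("grip top",w2px("scene",[.5052,-.158,.146])),("brass front",w2px("scene",[.530,-.175,.094]))):
    w=px2w("scene",round(u),round(v),D[round(v),round(u)]);print(name,w.round(4))
cv2.imwrite("pics/end.png",cv2.resize(q[120:235,175:285,::-1],None,fx=5,fy=5,interpolation=cv2.INTER_CUBIC))
E
```

```text
grip top [ 0.5066 -0.158   0.1473]
brass front [ 0.5291 -0.1757  0.0945]
```

View pics/end.png

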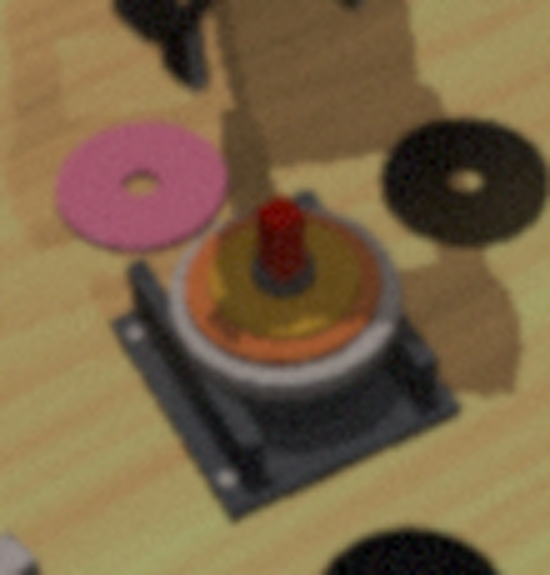

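The collar at (283,270) sits flat on the brass disc, with the discs concentric on the plate. The grip top is at 0.147 m against 0.146 expected, and the gripper is clear.

```bash
python3 -c "
from workcell import *
print(close_job())"
```

```text
the job is handed in; nothing more can be done
None
```

The pin is through both discs and the stand with its collar flat on the brass disc and the gripper clear; the hardest push was about 15 N for a moment as the collar seated, right at your limit, and the job was handed in at about 20 s.

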